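# Print a small label for the gift box

### The job

Print a small label for the brown gift box with the label printer: with closed fingers, first switch it on by pressing down the white-dot end of its black rocker, then push the blue size key fully down so that it stays down, and last press the green print key fully down and let it come back up. Keep to that order, do not press the red cancel key, and leave everything else on the counter where it stands, neither lifted nor pushed about.

Things in the scene. Friction and masses are not known exactly. Their poses are not given: they have to be found in the camera images.
- printer: White desk label printer, fixed, 130 mm deep (x) x 236 mm wide (y). Origin: centre of its underside; x points to its back, z up; yaw within 0.3 rad. In front a flat key deck 45 mm high; along the back 36 mm a paper housing 82 mm high, its paper label reaching to 96 mm.
- deck (a point): Centre of the row of four grey control units (black rocker, blue, green, red key) on the printer's deck, 26 mm in front of the printer's centre, 45 mm above the counter. The units stand 54 mm apart along the printer's y, turned like the printer; which unit sits in which place changes from start to start.
- rocker_dot (a point): White dot on the upper face of the black power rocker, 17 mm from its pivot, near the end towards the robot (printer's -x). Rocker 50 mm long along the printer's x, 24 mm wide, a shallow V. Off: the dot's end stands up, sloping 0.4 rad, dot about 66 mm above the counter. On: the dot's face is level, about 60 mm above the counter. Press straight down at the dot or up to 5 mm nearer the end.
- rocker (a joint): Power rocker angle: 0 off (dot end up), 0.4 rad fully on (dot end down). No spring: friction only (about 2.5 N at the dot), it stays where it is left.
- size_key_top (a point): Blue round key, 26 mm across, standing 13 mm above its grey 62 x 46 mm bezel plate (10 mm above the black collar) when up; this point is the centre of its flat top, 63 mm above the counter when up and 57 mm when fully down. It is pressed straight down. It selects the small label.
- size_key (a joint): Blue size key, a latching key: value 0 up, 0.006 m fully down. About 3 N of friction and no spring: it stays down when let go.
- print_key_top (a point): Green round key, 26 mm across, standing 13 mm above its grey 62 x 46 mm bezel plate (10 mm above the black collar) when up; this point is the centre of its flat top, 63 mm above the counter when up and 57 mm when fully down. It is pressed straight down. It prints.
- print_key (a joint): Green print key. Value 0 up, 0.006 m fully down; a spring (1.2 N at the start, 4 N at the bottom) brings it back up when it is let go.
- cancel_key_top (a point): Red round key, 26 mm across, standing 13 mm above its grey 62 x 46 mm bezel plate (10 mm above the black collar) when up; this point is the centre of its flat top, 63 mm above the counter when up and 57 mm when fully down. It is pressed straight down. It cancels the job and must not be pressed.
- cancel_key (a joint): Red cancel key. Value 0 up, 0.006 m fully down; a spring (1.2 N at the start, 4 N at the bottom) brings it back up when it is let go.
- gift_box_mid (a point): Dark brown gift box with cream ribbon, 61 x 86 mm, 63 mm high with its bow, at the right-hand end of the printer (-y), about 20 mm from it (loose; must stay where it stands). The point is at its centre, half-way up.
- stapler_mid (a point): Red and black stapler, 125 x 36 mm, 47 mm high, lying along the left-hand end (+y) of the printer, about 20 mm from it (loose; must stay where it stands). The point is at its centre, half-way up.
- bean_jar_mid (a point): Glass jar of beans with a wooden lid, 63 mm across, 85 mm high, on the right of the counter (loose; must stay where it stands). The point is at its centre, half-way up.
- ribbon_sage_mid (a point): Spool of sage green ribbon, 62 x 68 mm, 30 mm high, on the right near the front edge (loose; must stay where it stands). The point is at its centre, half-way up.
- ballotin_d_mid (a point): Orange gift box, 69 x 110 mm, 55 mm high, at the back right (loose; must stay where it stands). The point is at its centre, half-way up.

How it is judged:
By the outcome, as a careful person would: the job done as asked, in the order asked, and still so for the second after the job is handed in, with the robot touching nothing.
It also fails if it takes over 38 s, if anything falls off the work surface, if the arm or the gripper's body presses on something with over 40 N, if the wrist force passes 120 N, or if a joint passes its speed limit or range.

### The arm

A 7-joint arm with a two-finger parallel gripper is mounted at the origin on a cart in front of the work surface, level with it; the furniture and walls round the work are solid. World frame = base frame: x ahead of the robot, y to its left, z up, the work surface at z = 0. Lengths are in m, angles in rad, forces in N, time in s.
With the tool pointing down it reaches from about 0.425 to 0.875 m from the base axis. Payload 4.7 kg.
Tool frame: the origin (TCP) lies at the very end of the fingers, on their centre line; the grasp point (between the pads) lies 19 mm behind it; z points along the fingers, y is the line along which they close (so a half turn about z gives the same grasp; the last joint's range is limited). The gripper opens to 87 mm and grips with 3 to 60 N. Pads are 19 mm wide; open, the fingers measure 117 mm over their backs; the gripper's body (75 mm by 190 mm) begins 51 mm behind the grasp point.
Start: joints at [-1.277, 0.321, -0.07, 1.45, 0.023, 1.371, -0.057], TCP at [0.18, 0.625, 0.223] pointing down, gripper open.
Joint ranges: [-2.86, 2.86], [-0.3, 2.09], [-1.38, 1.24], [0.06, 2.45], [-1.56, 4.7], [0.09, 2.05], [-2.69, 2.69]. Speed limits (rad/s): [2.57, 2.57, 3.14, 3.14, 3.14, 3.14, 3.14].

### API

Orientations are given as a rotation vector (axis times angle).
In Python, from plant import * gives the robot as it stands.
- The arm moves only by the tool apply_moves, never from a script. Its arguments are lists of equal length, an entry for each row: "translation": the shift along the tool's x, y, z normalised to -1 to 1, where 1 is 0.25 m, a list of three; "delta_rot": the turn, a rotation vector about the tool's x, y, z normalised to -1 to 1, where 1 is 120 degrees, a list of three. A call has 1 to 8 rows; each row shifts and turns the commanded pose from where the row before left it, along the tool's axes as they then stand; what a row does not reach is not made up. A row lasts 1/8 s, in which the tool goes at most 62.5 mm and 10.7 degrees, less where a joint would pass 70% of its speed; a pose out of reach is approached as far as the arm can. A call with a number of a shift or a turn outside -1 to 1 is refused whole. A call with a gripper value outside its range is refused whole. "fingers" is the gripper's target within -1 to 1 (shut at 1, half-way at 0, fully open at -1), set as the call begins (left out, the last holds). The fingers move at their own pace and stop on an object; "grip_force" is the grip in N (left out, the last holds). Time passes only in rows, so rows that do not move let the fingers close. It gives the time, the measured TCP pose, the force, the opening and the grip force at its end, in the units of the state.
- read_state(): the state, without advancing time (a new reading comes with each control period).
- snapshot(name): name is "scene" or "top" or "wrist"; returns the picture (384x512x3 uint8, red, green, blue); there is no depth.
- get_calibration(name): a dict with "mtx" (3x3 intrinsics, pixels), "rvec" (rotation vector, rad) and "tvec" (3), from world to camera coordinates, as OpenCV has them. Camera axes: x right, y down, z forward; pixel columns grow to the right and rows downward; lengths in m; the calibration is good to about 2 mm. A picture is of the moment at which its call begins: read the wrist's pose just before it. get_calibration takes no time and is no camera call; for the wrist camera it gives the pose at the moment of the call.
- sign_off(): hands the job in; it is judged then, once.
The state is a dict: "clock": time; "joint_positions": joint angles; "joint_velocities": joint speeds; "effort": joint torques, N m; "ee_pos": TCP position; "orientation": TCP orientation; "wrist_force": force on the tool from outside, world axes, zero at the start; "wrist_torque": the same for the moment, N m; "opening": opening from 0.0 (shut) to 1.0 (fully open); "gripper_force": force on a finger pad.
Only numpy, scipy, OpenCV 4.12 (cv2) and the standard library are available. Lean on these libraries where they do the work, as an engineer would, in place of code of your own. Each camera call takes 0.05 s, during which the arm holds its last target. There are 200 camera calls.

## Working session

There is one attempt and no reset: what is moved stays moved. The work goes in short steps, Python scripts to look and compute and a tool call to move; the robot and the scene stay as the last step left them, time stands still between calls to the robot, and variables do not carry over. Pictures are saved under pics/ and viewed, at most 10 in all, crops included, and the job is handed in when it is done.

Besides the shell and the picture viewer there is one more tool, called after "Emit:" as name(argument=value, ...) on one line, values as JSON. apply_moves: Moves the arm, as the interface text tells. Scaled input: -1 to 1 covers 0.25 m each way for a shift and 120 degrees each way for a turn. Its arguments: {"type":"object","properties":{"translation":{"type":"array","items":{"type":"array","items":{"type":"number","minimum":-1,"maximum":1}}},"delta_rot":{"type":"array","items":{"type":"array","items":{"type":"number","minimum":-1,"maximum":1}}},"fingers":{"type":"number"},"grip_force":{"type":"number"}},"required":["translation","delta_rot"]}

```bash
mkdir -p pics; cat > h.py <<'E'
from plant import *
import numpy as np, cv2
from scipy.spatial.transform import Rotation as R
def cal(n):
    c=get_calibration(n); return np.array(c["mtx"],float),R.from_rotvec(np.ravel(c["rvec"])).as_matrix(),np.ravel(c["tvec"])
def ray(c,uv,z):
    K,Rm,t=c; o=-Rm.T@t; d=Rm.T@np.linalg.solve(K,[uv[0],uv[1],1]); return o+d*(z-o[2])/d[2]
def save(n,f,k=1):
    im=snapshot(n); cv2.imwrite(f,cv2.cvtColor(im,cv2.COLOR_RGB2BGR)); return im
E
python3 - <<'E'
from h import *
s=read_state(); print(s["clock"],s["ee_pos"],s["orientation"],s["opening"])
a=save("top","pics/top.png"); b=save("scene","pics/scene.png")
cv2.imwrite("pics/both.png",cv2.cvtColor(cv2.resize(np.vstack([a,b]),(448,600+0)) if 0 else a,cv2.COLOR_RGB2BGR))
for n in("top","scene"):
    K,Rm,t=cal(n); print(n,-Rm.T@t,Rm[2])
E
```

```text
0.0 [0.17940658 0.62417203 0.22146449] [-4.38030287e-01 -3.11073270e+00  2.98687381e-03] 1.0016712278326292
top [ 0.33880198 -0.07802858  1.07617087] [ 0.16780472  0.01246466 -0.98574145]
scene [-0.1615845  -0.76039989  0.55451493] [ 0.63049866  0.63716024 -0.44328126]
```

View pics/top.png

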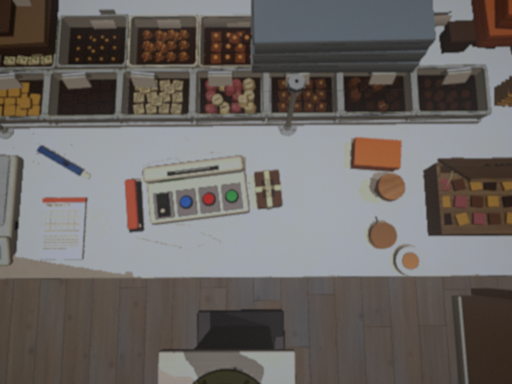

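View pics/scene.png

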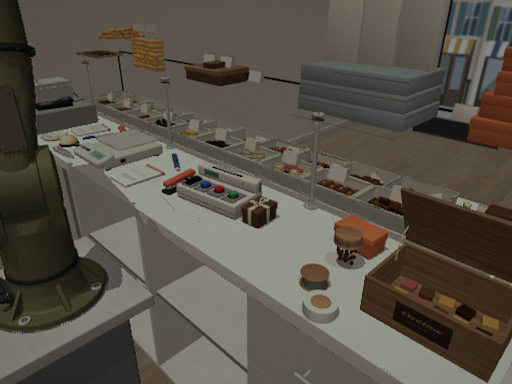

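The top view shows the rocker at about (164,205), blue (186,201), red (209,198) and green (232,196). The stapler is at (134,205) and the gift box at (268,189). Next I'll measure the key centres.

```bash
python3 - <<'E'
from h import *
a=cv2.cvtColor(cv2.imread("pics/top.png"),cv2.COLOR_BGR2RGB); c=cal("top")
hsv=cv2.cvtColor(a,cv2.COLOR_RGB2HSV); P={}
for n,(lo,hi),(u,v) in(("blue",(100,130),(186,201)),("red",(170,190),(209,198)),("green",(45,85),(232,196))):
    h=hsv[...,0].astype(int); h=np.where((h<15)&(n=="red"),h+180,h)
    m=((h>=lo)&(h<=hi)&(hsv[...,1]>120)&(hsv[...,2]>50)).astype(np.uint8); k=np.zeros_like(m); k[v-12:v+13,u-12:u+13]=1
    M=cv2.moments(m*k,True); uv=(M["m10"]/M["m00"],M["m01"]/M["m00"]); P[n]=ray(c,uv,.0615); print(n,M["m00"],uv,P[n])
d=P["blue"]-P["green"]; print("pitch",np.linalg.norm(d)/2,"yaw",np.arctan2(-d[0],d[1]))
print("rocker ctr",P["blue"]+d/2)
b=cv2.imread("pics/top.png")[150:240,115:290]; cv2.imwrite("pics/c.png",cv2.resize(b,None,fx=4,fy=4,interpolation=cv2.INTER_CUBIC))
print("gift",ray(c,(268,189),.06),"stapler",ray(c,(134,205),.045))
E
```

```text
blue 96.0 (185.33333333333334, 201.48958333333334) [0.49445423 0.0914207  0.0615    ]
red 106.0 (208.26415094339623, 198.4056603773585) [0.50122859 0.03799141 0.0615    ]
green 84.0 (231.1904761904762, 195.51190476190476) [ 0.50755976 -0.01547675  0.0615    ]
pitch 0.05384890685856393 yaw 0.12199031383520309
rocker ctr [0.48790147 0.14486942 0.0615    ]
gift [ 0.52242924 -0.10150142  0.06      ] stapler [0.48970495 0.21585724 0.045     ]
```

View pics/c.png

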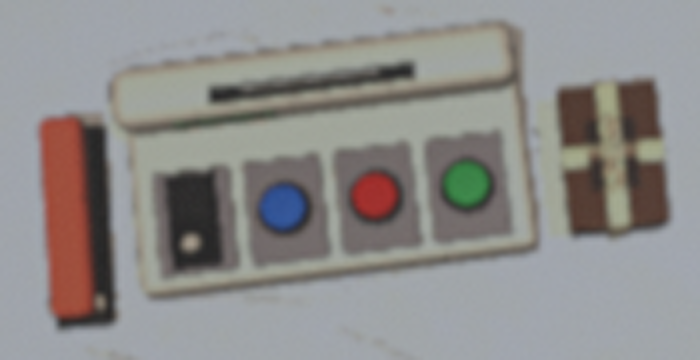

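The crop shows the white dot at (191,242), at the robot's end of the black rocker. The order from left to right is rocker, blue, red, green. I'll close the fingers, align yaw to 0.122 and travel there.

Emit:
apply_moves(translation=[[0,0,0],[0,0,0],[0,0,0],[0,0,0],[0,0,0]], delta_rot=[[0,0,-0.064],[0,0,-0.064],[0,0,-0.064],[0,0,0],[0,0,0]], fingers=1, grip_force=20)

```text
clock: 0.72
ee_pos: [0.1795, 0.6246, 0.2223]
orientation: [0.189, -3.136, 0.001]
wrist_force: [0.5, 0.2, 0.6]
opening: 0.515
gripper_force: 0.0
```

```bash
cat >> h.py <<'E'
def go(target):
    s=read_state(); T=R.from_rotvec(s["orientation"]).as_matrix(); p=np.array(s["ee_pos"])
    print("t",round(s["clock"],2),"pos",p.round(4),"open",round(s["opening"],3),"yaw",round(np.arctan2(-T[0,1],T[1,1]),4),"tilt",T[:2,2].round(4),"F",np.round(s["wrist_force"],1))
    print("tool delta units",(T.T@(np.array(target)-p)/0.25).round(4))
E
python3 -c "
from h import *
go([.470,.1427,.15])"
```

```text
t 0.72 pos [0.1795 0.6246 0.2223] open 0.515 yaw 0.1201 tilt [-0.0001 -0.0004] F [0.5 0.2 0.6]
tool delta units [-0.9225 -2.0527  0.2899]
```

Emit:
apply_moves(translation=[[-0.058,-0.128,0],[-0.058,-0.128,0],[-0.058,-0.128,0],[-0.058,-0.128,0],[-0.058,-0.128,0],[-0.058,-0.128,0],[-0.058,-0.128,0],[-0.058,-0.128,0]], delta_rot=[[0,0,0],[0,0,0],[0,0,0],[0,0,0],[0,0,0],[0,0,0],[0,0,0],[0,0,0]])

```text
clock: 1.72
ee_pos: [0.3264, 0.3838, 0.2227]
orientation: [-0.189, 3.136, 0.001]
wrist_force: [0.1, -0.1, -0.1]
opening: 0.006
gripper_force: 0.0
```

Emit:
apply_moves(translation=[[-0.058,-0.128,0],[-0.058,-0.128,0],[-0.058,-0.128,0],[-0.058,-0.128,0],[-0.058,-0.128,0],[-0.058,-0.128,0.07],[-0.058,-0.128,0.07],[-0.058,-0.128,0.07]], delta_rot=[[0,0,0],[0,0,0],[0,0,0],[0,0,0],[0,0,0],[0,0,0],[0,0,0],[0,0,0]])

```text
clock: 2.72
ee_pos: [0.4728, 0.144, 0.1698]
orientation: [-0.189, 3.135, 0.001]
wrist_force: [1.0, -0.1, 0.1]
opening: 0.008
gripper_force: 0.0
```

```bash
python3 - <<'E'
from h import *
go([.470,.1427,.15])
c=cal("wrist"); a=save("wrist","pics/w1.png")
hsv=cv2.cvtColor(a,cv2.COLOR_RGB2HSV)
h=hsv[...,0].astype(int)
for n,lo,hi in(("blue",100,130),("green",45,85),("red",172,180)):
    m=((h>=lo)&(h<=hi)&(hsv[...,1]>120)&(hsv[...,2]>40)).astype(np.uint8)
    k,l,s,ce=cv2.connectedComponentsWithStats(m)
    for i in range(1,k):
        if s[i,4]>300: print(n,s[i],ce[i],ray(c,ce[i],.063))
E
```

```text
t 2.73 pos [0.4728 0.144  0.1698] open 0.008 yaw 0.1207 tilt [0.0007 0.0006] F [ 1.  -0.1  0.1]
tool delta units [ 0.012  -0.0037  0.0792]
blue [186 194  27  23 510] [198.88823529 205.70588235] [0.49142928 0.09303238 0.063     ]
blue [406 276  41  25 421] [423.49881235 290.304038  ] [0.5574243  0.34007696 0.063     ]
green [ 78 194  30  26 604] [ 92.33774834 206.38741722] [ 0.50474533 -0.01211842  0.063     ]
```

View pics/w1.png

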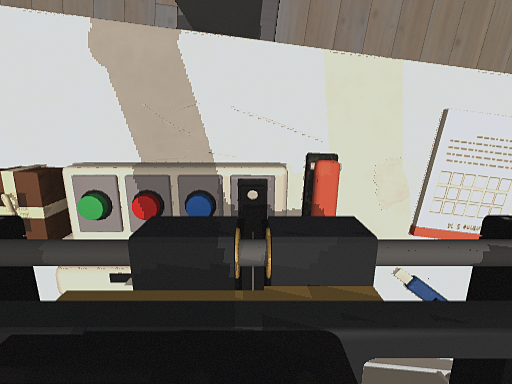

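The wrist view shows the white dot at (253,196), and the keys at blue (199,206), red (146,206) and green (92,206). The closed fingers are lined up with the rocker. I'll locate the dot from both views.

```bash
python3 - <<'E'
from h import *
for n,f,(u,v) in(("wrist","w1",(253,196)),("top","top",(163,210))):
    g=cv2.imread(f"pics/{f}.png",0).astype(float); r=6 if n=="wrist" else 3
    p=g[v-r:v+r+1,u-r:u+r+1]; w=(p>p.min()+.55*(p.max()-p.min())).astype(np.uint8); M=cv2.moments(w,True)
    uv=(u-r+M["m10"]/M["m00"],v-r+M["m01"]/M["m00"]); print(n,M["m00"],uv,ray(cal(n),uv,.066))
E
```

```text
wrist 68.0 (252.25, 194.1764705882353) [0.4730248  0.13777895 0.066     ]
top 12.0 (162.33333333333334, 210.25) [0.47375959 0.14361301 0.066     ]
```

```bash
python3 - <<'E'
from h import *
go([.471,.143,.085])
c=cal("wrist"); a=save("wrist","pics/w2.png"); go([.471,.143,.085])
hsv=cv2.cvtColor(a,cv2.COLOR_RGB2HSV); h=hsv[...,0].astype(int)
for n,lo,hi in(("blue",100,130),("green",45,85)):
    m=((h>=lo)&(h<=hi)&(hsv[...,1]>100)&(hsv[...,2]>30)).astype(np.uint8); m[:,300:]=0
    k,l,s,ce=cv2.connectedComponentsWithStats(m); i=1+s[1:,4].argmax(); x,y,w,hh,_=s[i]
    print(n,s[i],ray(c,ce[i],.0615))
g=cv2.cvtColor(a,cv2.COLOR_RGB2GRAY); m=(g>150).astype(np.uint8)[170:225,240:266]
k,l,s,ce=cv2.connectedComponentsWithStats(m)
for i in range(1,k):
    if 30<s[i,4]<300: print(s[i],ce[i]+[240,170],ray(c,ce[i]+[240,170],.066))
E
```

```text
t 2.77 pos [0.4739 0.1381 0.1675] open 0.003 yaw 0.1148 tilt [-0.0008 -0.004 ] F [ 0.8 -3.8 -1.4]
tool delta units [0.0089 0.022  0.3301]
t 2.83 pos [0.4728 0.1402 0.1684] open 0.002 yaw 0.1142 tilt [-0.0019 -0.0029] F [-0.  -0.3 -0.2]
tool delta units [0.0053 0.0128 0.3335]
blue [192 194  27  23 514] [0.49149632 0.0926821  0.0615    ]
green [ 84 195  30  26 614] [ 0.50525967 -0.01288703  0.0615    ]
[  0   0  26   6 131] [252.44274809 172.02290076] [0.45154836 0.13552105 0.066     ]
[14 21 10  8 61] [258.81967213 194.49180328] [0.47261236 0.1441101  0.066     ]
```

The arm was still settling. The two views now agree on the dot at (0.473, 0.144), so I'll descend above it.

Emit:
apply_moves(translation=[[0.006,0.008,0.06],[0,0.005,0.09],[0,0,0.09],[0,0,0.06],[0,0,0.03],[0,0,0],[0,0,0]], delta_rot=[[0,0,0],[0,0,0],[0,0,0],[0,0,0],[0,0,0],[0,0,0],[0,0,0]])

```text
clock: 3.7
ee_pos: [0.471, 0.1482, 0.0883]
orientation: [-0.192, 3.134, 0.001]
wrist_force: [0.2, -0.2, -0.2]
opening: 0.007
gripper_force: 0.0
```

```bash
python3 -c "
from h import *
go([.4712,.1436,.059])"
```

```text
t 3.7 pos [0.471  0.1482 0.0883] open 0.007 yaw 0.1222 tilt [0.0013 0.0008] F [ 0.2 -0.2 -0.2]
tool delta units [ 0.0017 -0.0186  0.1172]
```

Emit:
apply_moves(translation=[[0.002,-0.018,0],[0,0,0.02],[0,0,0.02],[0,0,0.02],[0,0,0.02],[0,0,0.02],[0,0,0.014],[0,0,0]], delta_rot=[[0,0,0],[0,0,0],[0,0,0],[0,0,0],[0,0,0],[0,0,0],[0,0,0],[0,0,0]])

```text
clock: 4.7
ee_pos: [0.4701, 0.1434, 0.0598]
orientation: [0.192, -3.134, -0.0]
wrist_force: [-5.2, -0.7, 8.7]
opening: 0.004
gripper_force: 4.8
```

```bash
python3 -c "
from h import *
go([.4712,.1436,.059])"
```

```text
t 4.7 pos [0.4701 0.1434 0.0598] open 0.004 yaw 0.1224 tilt [-0.0012  0.0002] F [-5.2 -0.7  8.7]
tool delta units [-0.0045  0.0001  0.0032]
```

Emit:
apply_moves(translation=[[0,0,0.008],[0,0,0.004],[0,0,0]], delta_rot=[[0,0,0],[0,0,0],[0,0,0]])

```text
clock: 5.08
ee_pos: [0.4702, 0.1435, 0.0595]
orientation: [0.192, -3.134, -0.002]
wrist_force: [-13.0, -4.1, 30.3]
opening: 0.004
gripper_force: 15.0
```

The rocker has bottomed out: the force rises while z stays at 0.0595. I'll lift and look.

Emit:
apply_moves(translation=[[0,0,-0.03],[0,0,-0.08],[0,0,-0.08],[0,0,-0.04],[0,0,0],[0,0,0]], delta_rot=[[0,0,0],[0,0,0],[0,0,0],[0,0,0],[0,0,0],[0,0,0]])

```text
clock: 5.82
ee_pos: [0.47, 0.1432, 0.1127]
orientation: [0.192, -3.135, 0.001]
wrist_force: [-0.2, -0.3, 0.1]
opening: 0.005
gripper_force: 0.0
```

```bash
python3 -c "
from h import *
go([.493,.092,.085])
save('wrist','pics/w3.png')"
```

```text
t 5.83 pos [0.47   0.1432 0.1127] open 0.005 yaw 0.1224 tilt [-0.001  -0.0005] F [-0.2 -0.3  0.1]
tool delta units [-0.0666 -0.2147  0.1109]
```

View pics/w3.png

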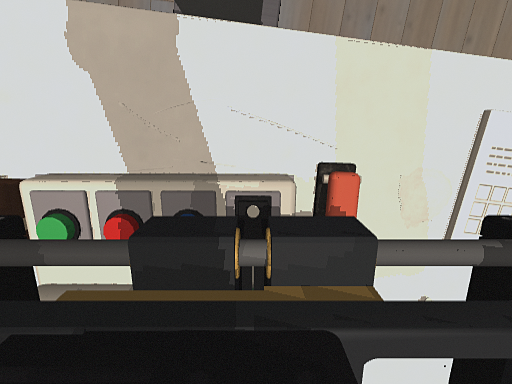

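The near half of the rocker now lies level, with the dot at (253,212), so it is on. Next is the blue key.

Emit:
apply_moves(translation=[[-0.012,-0.04,0],[-0.022,-0.07,0],[-0.022,-0.07,0],[-0.011,-0.035,0],[0,0,0.05],[0,0,0.04],[0,0,0.02],[0,0,0]], delta_rot=[[0,0,0],[0,0,0],[0,0,0],[0,0,0],[0,0,0],[0,0,0],[0,0,0],[0,0,0]])

```text
clock: 6.88
ee_pos: [0.493, 0.0924, 0.0854]
orientation: [0.193, -3.134, 0.0]
wrist_force: [-1.5, -0.2, -0.6]
opening: 0.01
gripper_force: 0.0
```

```bash
python3 -c "
from h import *
go([.493,.092,.0565])"
```

```text
t 6.88 pos [0.493  0.0924 0.0854] open 0.01 yaw 0.1232 tilt [-0.0012 -0.0004] F [-1.5 -0.2 -0.6]
tool delta units [ 0.0002 -0.0016  0.1154]
```

Emit:
apply_moves(translation=[[0,0,0.02],[0,0,0.02],[0,0,0.02],[0,0,0.02],[0,0,0.018],[0,0,0.014],[0,0,0.008],[0,0,0]], delta_rot=[[0,0,0],[0,0,0],[0,0,0],[0,0,0],[0,0,0],[0,0,0],[0,0,0],[0,0,0]])

```text
clock: 7.88
ee_pos: [0.4936, 0.0921, 0.0565]
orientation: [0.192, -3.135, -0.0]
wrist_force: [-2.2, -0.1, 6.2]
opening: 0.004
gripper_force: 2.9
```

Emit:
apply_moves(translation=[[0,0,0.008],[0,0,0.004],[0,0,0]], delta_rot=[[0,0,0],[0,0,0],[0,0,0]])

```text
clock: 8.25
ee_pos: [0.4937, 0.0921, 0.0553]
orientation: [0.192, -3.135, -0.001]
wrist_force: [-8.1, -1.4, 18.9]
opening: 0.003
gripper_force: 9.7
```

The blue key is at the bottom. I'll lift and travel high over red to green.

Emit:
apply_moves(translation=[[0,0,-0.03],[0,0,-0.08],[0,0,-0.08],[0,0,-0.04],[0,0,0],[0,0,0]], delta_rot=[[0,0,0],[0,0,0],[0,0,0],[0,0,0],[0,0,0],[0,0,0]])

```text
clock: 9.0
ee_pos: [0.4931, 0.092, 0.1098]
orientation: [0.192, -3.135, 0.0]
wrist_force: [-0.3, 0.6, -0.1]
opening: 0.007
gripper_force: 0.0
```

Emit:
apply_moves(translation=[[0,-0.03,0],[0,-0.08,0],[0,-0.11,0],[0,-0.11,0],[0,-0.07,0],[0,-0.027,0],[0,0,0],[0,0,0]], delta_rot=[[0,0,0],[0,0,0],[0,0,0],[0,0,0],[0,0,0],[0,0,0],[0,0,0],[0,0,0]])

```text
clock: 10.0
ee_pos: [0.5065, -0.0129, 0.1104]
orientation: [0.194, -3.135, -0.001]
wrist_force: [0.4, 0.2, -0.8]
opening: 0.004
gripper_force: 0.0
```

```bash
python3 - <<'E'
from h import *
go([.5063,-.0140,.085])
a=save("wrist","pics/w4.png")
E
```

```text
t 10.0 pos [ 0.5065 -0.0129  0.1104] open 0.004 yaw 0.1236 tilt [-0.0003  0.0004] F [ 0.4  0.2 -0.8]
tool delta units [ 0.0014 -0.0042  0.1016]
```

View pics/w4.png

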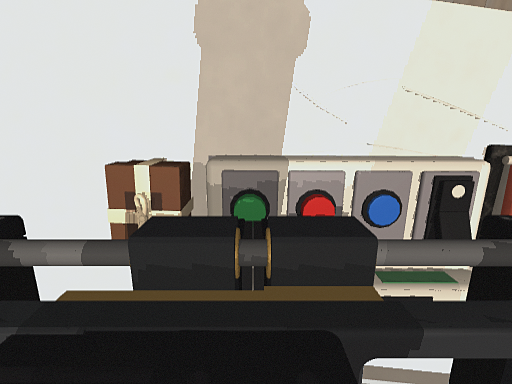

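Green (250,208) is centred under the fingers. Blue at (384,210) sits low with no side wall showing, and the rocker's dot face is level. Now I'll press green.

Emit:
apply_moves(translation=[[0.001,-0.003,0.04],[0,0,0.05],[0,0,0.04],[0,0,0.025],[0,0,0.02],[0,0,0.02],[0,0,0.018],[0,0,0.006]], delta_rot=[[0,0,0],[0,0,0],[0,0,0],[0,0,0],[0,0,0],[0,0,0],[0,0,0],[0,0,0]])

```text
clock: 11.05
ee_pos: [0.5067, -0.0147, 0.0571]
orientation: [0.192, -3.136, -0.001]
wrist_force: [-6.8, -1.0, 17.6]
opening: 0.009
gripper_force: 9.2
```

Emit:
apply_moves(translation=[[0,0,0.008],[0,0,0.004],[0,0,0]], delta_rot=[[0,0,0],[0,0,0],[0,0,0]])

```text
clock: 11.42
ee_pos: [0.5068, -0.0146, 0.0568]
orientation: [0.192, -3.135, -0.003]
wrist_force: [-13.6, -0.1, 31.9]
opening: 0.004
gripper_force: 16.1
```

Fully down. I'll release it and lift well clear.

Emit:
apply_moves(translation=[[0,0,-0.03],[0,0,-0.08],[0,0,-0.1],[0,0,-0.1],[0,0,-0.08],[0,0,-0.04],[0,0,0],[0,0,0]], delta_rot=[[0,0,0],[0,0,0],[0,0,0],[0,0,0],[0,0,0],[0,0,0],[0,0,0],[0,0,0]])

```text
clock: 12.42
ee_pos: [0.506, -0.0146, 0.1594]
orientation: [0.192, -3.134, 0.0]
wrist_force: [0.6, -0.0, -0.0]
opening: 0.005
gripper_force: 0.0
```

```bash
python3 - <<'E'
from h import *
go([.5,0,.16])
save("wrist","pics/w5.png"); 
b=save("scene","pics/s2.png")[140:240,140:300]
cv2.imwrite("pics/s2c.png",cv2.cvtColor(cv2.resize(b,None,fx=4,fy=4,interpolation=cv2.INTER_CUBIC),cv2.COLOR_RGB2BGR))
E
```

```text
t 12.43 pos [ 0.506  -0.0146  0.1594] open 0.005 yaw 0.1224 tilt [-0.0013 -0.0002] F [ 0.6 -0.  -0. ]
tool delta units [ 0.0165  0.0609 -0.0024]
```

View pics/w5.png

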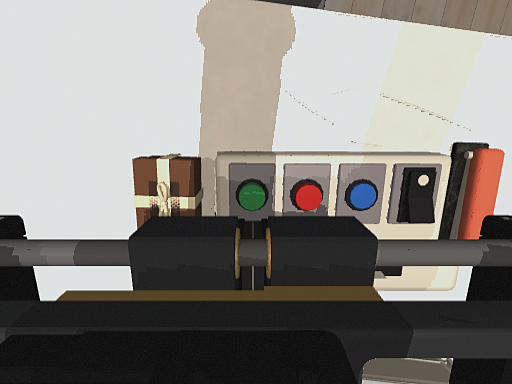

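The rocker is on (dot at (424,180)), blue (362,196) is down, green (251,196) and red (309,196) are up, and the neighbours look unmoved.

```bash
python3 -c "
from plant import *
print(sign_off())"
```

```text
the job is handed in; nothing more can be done
None
```

The label job is done and handed in at about 12.5 s: rocker on, blue size key down and staying down, green print key pressed fully and released. Red was never touched, and the gift box and stapler beside the printer looked unmoved in the last picture; I got no verdict back.

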